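# Lock the bracket in the ratchet-clamp polishing board

## Robot

A 6-joint arm with a two-finger parallel gripper is mounted at the origin on the work surface; the furniture and walls round the work are solid. World frame = base frame: x ahead of the robot, y to its left, z up, the work surface at z = 0. Lengths are in mm, angles in rad, forces in N, time in s.
With the tool pointing down it reaches from about 350 to 875 mm from the base axis. Payload 4.2 kg.
Tool frame: the origin (TCP) lies midway between the tips of the shut fingers; the grasp point (between the pads) lies 19 mm behind it (arm.grip_depth is the distance from the TCP to the grasp point, in mm); z points along the fingers, x is the direction in which the jaws open and shut, and the axes are right-handed (so a half turn about z gives the same grasp; the last joint's range is limited). The gripper opens to 85 mm and grips with 20 to 120 N. Pads are 22 mm wide; open, the fingers measure 114 mm over their backs; the gripper's body (76 mm by 85 mm) begins 54 mm behind the grasp point. The pads swing forward as they close: fully open they stand 13 mm farther back than shut.
Start: joints at [-1.018, 0.385, 0.008, 0, -1.194, -0.259], TCP at [181.011, -598.193, 231.312] pointing down, gripper open.
Joint ranges: [-3.14, 3.14], [-1.21, 2.06], [-1.07, 1.41], [-3.16, 2.05], [-2.99, -0.16], [-3.1, 3.1]. Speed limits (rad/s): [2.79, 2.79, 3.14, 3.14, 3.14, 3.14].

## Interface

Orientations are given as a unit quaternion [x, y, z, w].
In Python, from bench import arm, eyes, find_in, silhouettes gives the robot as it stands. The module is installed in compiled form; this text tells all that it offers.
- The arm moves only by the tool play_rows, never from a script. Its arguments are lists of equal length, an entry for each row: "offset": the shift along the world's x, y, z in mm, a list of three; "turn": the turn about the world's z in rad. In form: {"offset": [[x, y, z], ...], "turn": [turn, ...]}. A call has 1 to 12 rows; each row shifts and turns the pose as measured when the row begins; what a row does not reach is not made up. A row lasts 1/10 s, in which the tool goes at most 50 mm and 8.59 degrees, less where a joint would pass 70% of its speed; a pose out of reach is approached as far as the arm can. A call is refused whole if a number of a shift passes 50 or a number of a turn 0.15, either way. A call with a gripper value outside its range is refused whole. "grip" is the gripper's target within -1 to 1 (fully open at 1, half-way at 0, shut at -1), set as the call begins (left out, the last holds). The fingers move at their own pace and stop on an object; the grip force is fixed at half the most. Time passes only in rows, so rows that do not move let the fingers close. It gives the time, the measured TCP pose, the force and the opening at its end, in the units of the state.
- arm.read_state(): the state, without advancing time (a new reading comes with each control period).
- eyes.get_image(name): name is "scene" or "top" or "wrist"; returns (picture, depth): 400x640x3 uint8, red, green, blue; 400x640 float32, mm along the optical axis (not along the pixel's ray), 0 where there is no reading.
- eyes.camera_params(name): a dict with "camera_matrix" (3x3 intrinsics, pixels), "camera_from_world" (4x4, takes a point from world to camera coordinates). Camera axes: x right, y down, z forward; pixel columns grow to the right and rows downward; lengths in mm; the calibration is good to about 2 mm. A picture is of the moment at which its call begins: read the wrist's pose just before it. camera_params takes no time and is no camera call; for the wrist camera it gives the pose at the moment of the call.
- arm.job_done(): hands the job in, once; it reports no verdict.
Trained networks look in the newest picture that a camera, given by its name, has taken for a name from the list of things; names that differ only in an ending like _2 or _b are one class to them, and where a whole thing is asked for, a point or a joint stands for the part that bears it (a point fixed in the world has none). Each returns a list of dicts, best first, with "score" (0 to 1); they miss things now and then, are a little off and sometimes report something else, mostly with a low value. They report only what shows in the picture. A call takes as long as a camera call.
- find_in(camera, query): "bbox" ([centre column, centre row, width, height] in pixels, round what is visible of it).
- silhouettes(camera, query): "mask" (400x640 bool, what is visible of it) and "bbox" ([centre column, centre row, width, height] in pixels, round what is visible of it).
The state is a dict: "clock": time; "joints": joint angles; "joint_vel": joint speeds; "joint_efforts": joint torques, N m; "position": TCP position; "ee_rot": TCP orientation; "contact_force": force on the tool from outside, world axes, zero at the start; "wrist_torque": the same for the moment, N m; "gripper_width": finger opening in mm.
Only numpy, scipy, OpenCV 4.12 (cv2) and the standard library are available. Lean on these libraries where they do the work, as an engineer would, in place of code of your own. Each camera call takes 0.05 s, during which the arm holds its last target. There are 200 camera calls.

## Task

Fix the black bracket on the plywood board for polishing: slide it along the board until it rests against the single steel pin at the far end, then swing the ratchet lever back and forth by its upright black grip until the rubber-faced jaw presses the bracket tight against the two pins on the other side. Stop when the lever has become clearly stiff and the jaw's springs are squeezed at least a third of the way, before they are squeezed solid, and let go. Leave the other things on the bench alone.

Things in the scene. Friction and masses are not known exactly. Their poses are not given: they have to be found in the camera images.
- board: Plywood board 420 x 450 x 18 mm, fixed on the table. Origin: centre of its underside; x points away from the robot, y to the left, z up (turned by up to 0.17 rad). Three upright steel pins 12 mm thick stand 24 mm above its top: two side pins at x = -105 and +55, y = -185 mm, and the end pin at x = 190, y = -104 mm.
- bracket: The work: flat gloss-black bracket 242 x 302 x 14 mm, about 0.55 kg, a frame with windows, lying loose on the board, its long straight edge along the two side pins, 20 to 45 mm short of the end pin. Origin: underside, near its middle; home against all three pins it lies at x = 0, y = -120 mm of the board's frame, turned -0.843 rad against it. It slides with 2 to 5 N.
- window (a point): Middle of the bracket's large window, at its upper face: a four-sided hole with corners at about (35, 60), (10, 72), (-58, 22) and (-5, -25) mm in the bracket's own x and y, some 60 mm wide, into which closed fingers fit to drag the bracket. This point is at (-3, 28) there.
- pivot (a point): Point on the upright axis of the ratchet wheel and lever, at the height of the middle of the grip (98.5 mm above the table). The clamp is bolted on the left of the board, square with it. Wheel: 30 teeth; a second pawl on the base holds it, so the jaw stays out on the return stroke; on letting go it may fall back by up to one notch.
- grip (a point): Middle of the upright round black grip at the lever's end: 22 mm thick, 46 mm tall (75 to 121 mm above the table), 140 mm from the pivot; the flat arm under it is 21 mm wide, its top 72 mm above the table. On the working stroke it resists with about 1.5 N while the jaw is free, and 0.107 N more for each newton of clamping (10 N at 80 N, 1 N less when held still); 1 N on the return.
- lever (a joint): Angle of the ratchet lever, rad, between solid stops at -0.6 and +0.6. At 0 it points from the pivot midway between the board's -x and +y; it grows clockwise seen from above, the grip going away from the robot. Clockwise is the working stroke: the jaw goes out 15 mm a radian (notch: 0.21 rad, 3.1 mm). Counter-clockwise the pawl clicks back freely.
- jaw: Sprung jaw 66 mm wide with a rubber face and a lip reaching 5 mm over the bracket. Origin: middle of the face, 14.5 mm above the board. It moves along the board's -y, at the start 10 to 35 mm from the bracket. Its springs yield 1 mm for each 11.5 N and are solid after 9.5 mm (109 N). The bracket is tight from 35 N (3 mm) on; over 130 N at any time would harm it.
- hex_key: Black hexagon key 34 x 89 x 8 mm lying on the board, a bystander. Origin: centre of its underside.
- masking_tape: Roll of masking tape 98 x 100 x 24 mm on the table, a bystander. Origin: centre of its underside.
- sanding_block: Brown sanding block 61 x 81 x 28 mm on the table, a bystander. Origin: centre of its underside.
- rubber_pad: Black rubber pad 74 x 140 x 26 mm on the table, a bystander. Origin: centre of its underside.
- disc_stack: Stack of sanding discs 78 x 79 x 10 mm on the table, a bystander. Origin: centre of its underside.
- spring_clamp: Black spring clamp 43 x 112 x 20 mm on the table, a bystander. Origin: centre of its underside.

How it is judged (in metres and radians):
On the way, in this order (a step that is already met when the one before it is completed fails the run):
1. the bracket is slid up to the end pin (within about 6 mm of home along the board) (x of bracket in the frame of board above -0.0055 m), for 0.2 s.
2. the jaw presses on the bracket with more than 35 N (contact force between jaw and bracket above 35 N), for 0.2 s.
At the end, for the whole second after the job is handed in: The bracket lies flat on the board, home against the pins (origin within about 6 mm along and across the board, 0.06 rad of its home pose given above), at rest, and the jaw presses on it by itself with 35 to 130 N (contact force between jaw and bracket between 35 and 130 N and x of bracket in the frame of board between -0.0055 and 0.008 m and y of bracket in the frame of board between -0.127 and -0.114 m and angle between the x axis of bracket and the x axis of board, either way round between 0.785 and 0.905 rad and angle between bracket's own z axis and vertical below 0.06 rad and linear speed of bracket below 0.01 m/s); the robot touches nothing.
It fails at once if the jaw crushes the bracket with more than 130 N (springs squeezed solid) (contact force between jaw and bracket above 130 N).
It fails at once if a bystander is moved by more than 40 mm (distance of any of hex_key, masking_tape, sanding_block, rubber_pad, disc_stack, spring_clamp from where it was at the start of the episode above 0.04 m).
It also fails if it takes over 64 s, if anything falls off the work surface, if the arm or the gripper's body presses on something with over 40 N, if the wrist force passes 120 N, or if a joint passes its speed limit or range.

## Working session

There is one attempt and no reset: what is moved stays moved. The work goes in short steps, Python scripts to look and compute and a tool call to move; the robot and the scene stay as the last step left them, time stands still between calls to the robot, and variables do not carry over. Pictures are saved under pics/ and viewed, on a budget of 10 in all, crops included, one or two more only if the job needs it, and the job is handed in when it is done.

Besides the shell and the picture viewer there is one more tool, called after "Call:" by a JSON object that holds its "method" and its "body". play_rows: Moves the arm, as the interface text tells. Its arguments: {"type":"object","properties":{"offset":{"type":"array","items":{"type":"array","items":{"type":"number"}}},"turn":{"type":"array","items":{"type":"number"}},"grip":{"type":"number"}},"required":["offset","turn"]}

```bash
mkdir -p pics; cat > h.py <<'E'
import numpy as np, cv2
from bench import arm, eyes, find_in, silhouettes
def P(name):
    c=eyes.camera_params(name); return np.array(c["camera_matrix"]),np.array(c["camera_from_world"])
def cloud(name,depth):
    K,T=P(name); v,u=np.indices(depth.shape)
    c=np.stack([(u-K[0,2])/K[0,0]*depth,(v-K[1,2])/K[1,1]*depth,depth,np.ones_like(depth)],-1)
    w=c@np.linalg.inv(T).T[:, :3]; w[depth<=0]=np.nan; return w
def proj(name,p):
    K,T=P(name); q=T[:3]@np.append(p,1); q=K@q; return q[:2]/q[2]
E
python3 - <<'E'
from h import *
s=arm.read_state(); print(s)
for n in ["top","scene"]:
    im,d=eyes.get_image(n); cv2.imwrite(f"pics/{n}0.png",im[...,::-1]); w=cloud(n,d); np.savez(f"pics/{n}0.npz",im=im,d=d,w=w)
    for q in ["board","bracket","jaw","lever","grip","window","pivot","hex_key"]:
        for r in silhouettes(n,q)[:2]:
            m=r["mask"]; p=w[m]; print(n,q,round(r["score"],2),np.round(r["bbox"]),np.round(np.nanmedian(p,0)),m.sum())
E
```

```text
{'clock': 0.0, 'joints': array([-1.01841817e+00,  3.85572944e-01,  6.59938763e-03, -5.18203969e-04,
       -1.19397880e+00, -2.58614100e-01]), 'joint_vel': array([ 0.00219634, -0.00049158,  0.00018614,  0.00075149, -0.00144055,
        0.00186759]), 'joint_efforts': array([-7.26508715e-04, -3.92285872e+01,  1.88400489e+01,  4.18620408e+00,
       -4.66934434e-03, -5.77477820e-06]), 'position': array([ 180.83186594, -597.65015737,  230.19848752]), 'ee_rot': array([ 5.96080982e-01,  8.02923560e-01,  6.23410045e-04, -9.11850201e-04]), 'contact_force': array([ 0.22313764, -0.21435345,  1.10396903]), 'wrist_torque': array([ 0.04048034, -0.04821226, -0.08036299]), 'gripper_width': 85.0102688829496}
top board 0.84 [326. 182. 129. 119.] [637.  25.  19.] 8855
top bracket 0.86 [351. 182.  52.  96.] [597. -83.  33.] 2558
top jaw 0.63 [320. 188.   5.  21.] [589.  38.  39.] 101
top lever 0.57 [275. 204.  40.  35.] [517. 182.  73.] 370
top lever 0.35 [232. 270.  22.  29.] [282. 344.  20.] 180
top grip 0.55 [277. 205.  39.  31.] [514. 183.  73.] 336
top grip 0.33 [448. 254.  20.  24.] [ 354. -434.   10.] 387
top window 0.67 [352. 183.  53.  94.] [594. -82.  32.] 2770
top hex_key 0.59 [197. 243.  31.  28.] [369. 472.  23.] 276
top hex_key 0.58 [279. 144.  17.  23.] [754. 173.  25.] 98
scene board 0.58 [305. 216. 157.  82.] [577.  79.  16.] 4531
scene bracket 0.95 [332. 196.  81.  32.] [572. -81.  29.] 1320
scene lever 0.7 [293. 221.  18.  27.] [474. 215.  70.] 233
scene grip 0.6 [296. 220.  14.  25.] [473. 218.  71.] 218
scene grip 0.33 [331. 197.  74.  35.] [572. -78.  29.] 1316
scene window 0.69 [332. 199.  78.  32.] [574. -80.  29.] 1324
scene pivot 0.67 [297. 221.  60.  36.] [520. 144.  39.] 1117
scene hex_key 0.4 [251. 210.   2.  12.] [739. 182.  23.] 26
```

View pics/top0.png

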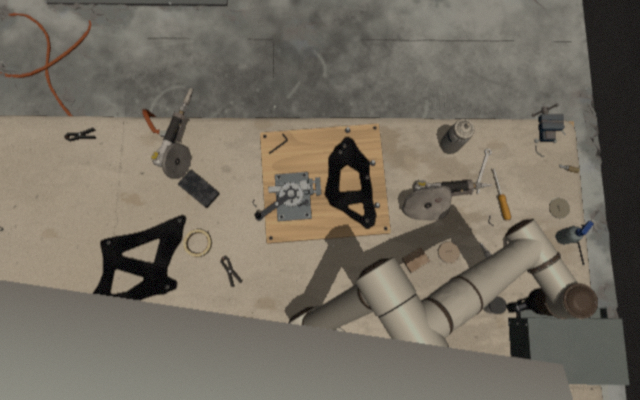

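View pics/scene0.png

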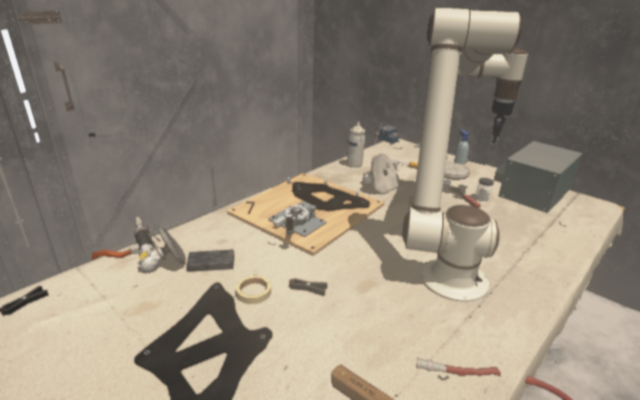

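The top view shows the board at about (326,182), with the bracket at (351,182). The ratchet pivot is near (292,193) and the grip near (258,217). Pins show near (347,130), (373,162) and (378,205). I'll fit the board pose and bring the wrist camera over.

```bash
python3 - <<'E'
from h import *
z=np.load("pics/top0.npz"); im,w=z["im"],z["w"]
hsv=cv2.cvtColor(im,cv2.COLOR_RGB2HSV)
m=silhouettes("top","board")[0]["mask"]
# board outline: intersect mask pixels' rays with z=18
K,T=P("top"); Ti=np.linalg.inv(T); print(np.round(Ti[:3,3]))
v,u=np.nonzero(m); r=np.stack([(u-K[0,2])/K[0,0],(v-K[1,2])/K[1,1],np.ones(len(u))],1)@Ti[:3,:3].T
p=Ti[:3,3]+r*((18-Ti[2,3])/r[:,2])[:,None]
print(cv2.minAreaRect(p[:,:2].astype(np.float32)))
for q in [(262,135),(380,125),(389,233),(267,243)]:
    r=np.array([(q[0]-K[0,2])/K[0,0],(q[1]-K[1,2])/K[1,1],1])@Ti[:3,:3].T
    print(q,np.round(Ti[:3,3]+r*((18-Ti[2,3])/r[2])))
print(np.round(eyes.camera_params("wrist")["camera_from_world"],2), arm.read_state()["position"])
E
```

```text
[ 169.   14. 1761.]
((611.0546875, 14.225799560546875), (422.2083435058594, 449.2311706542969), 4.9572672843933105)
(262, 135) [788. 246.  18.]
(380, 125) [ 831. -197.   18.]
(389, 233) [ 420. -222.   18.]
(267, 243) [382. 216.  18.]
[[-2.9000e-01  9.6000e-01  0.0000e+00  6.2419e+02]
 [ 9.0000e-01  2.7000e-01  3.3000e-01 -4.3960e+01]
 [ 3.1000e-01  9.0000e-02 -9.4000e-01  3.8217e+02]
 [ 0.0000e+00  0.0000e+00  0.0000e+00  1.0000e+00]] [ 181.01197726 -598.17404267  231.30802586]
```

Call:
{"method": "play_rows", "body": {"offset": [[10,20,45],[20,40,40],[25,40,40],[25,40,30],[25,40,20],[25,40,20],[25,40,0],[25,40,0],[25,40,0],[25,40,0],[25,40,0],[25,40,0]], "turn": [0,0,0,0,0,0,0,0,0,0,0,0], "grip": -1}}

```text
clock: 2.15
position: [451.0, -144.9, 415.1]
ee_rot: [0.601, 0.8, 0.004, 0.003]
contact_force: [0.2, -1.9, -0.4]
gripper_width: -0.5
```

Call:
{"method": "play_rows", "body": {"offset": [[15,48,20],[10,48,20],[10,40,20],[0,10,0],[0,0,0]], "turn": [0,0,0,0,0]}}

```text
clock: 2.65
position: [485.2, 2.6, 471.7]
ee_rot: [0.597, 0.802, 0.004, 0.001]
contact_force: [-0.1, -0.9, -0.4]
gripper_width: 0.1
```

```bash
python3 - <<'E'
from h import *
print(arm.read_state()["position"])
n="wrist"; im,d=eyes.get_image(n); cv2.imwrite(f"pics/{n}1.png",im[...,::-1]); w=cloud(n,d)
K,T=P(n); print(K)
M={}
for q in ["board","bracket","jaw","lever","grip","window","pivot","hex_key"]:
    for i,r in enumerate(silhouettes(n,q)[:2]):
        m=r["mask"]; p=w[m]; print(n,q,round(r["score"],2),np.round(r["bbox"]),np.round(np.nanmedian(p,0)),m.sum()); M[q+str(i)]=m
np.savez(f"pics/{n}1.npz",im=im,d=d,w=w,K=K,T=T,**M)
E
```

```text
[485.16277006   2.58641262 471.65213688]
[[332.97819022   0.         326.35246742]
 [  0.         332.97819022 201.09442151]
 [  0.           0.           1.        ]]
wrist board 0.85 [325. 183. 278. 251.] [558.   4.  20.] 30376
wrist bracket 0.8 [268. 172. 104. 190.] [577. -89.  34.] 10538
wrist bracket 0.25 [537. 248.  65.  73.] [577. 463.  28.] 2705
wrist jaw 0.47 [536. 248.  66.  68.] [577. 462.  28.] 2713
wrist lever 0.78 [431. 187. 113.  48.] [510. 188.  73.] 1643
wrist grip 0.73 [427. 186. 107.  46.] [506. 190.  73.] 1439
wrist grip 0.68 [586. 151.  66.  59.] [381. 464.  24.] 1807
wrist window 0.97 [268. 177. 102. 190.] [577. -89.  34.] 10460
wrist pivot 0.88 [402. 188. 164. 101.] [539. 125.  47.] 7943
wrist hex_key 0.74 [538. 248.  69.  67.] [578. 463.  28.] 2673
wrist hex_key 0.51 [378. 280.  35.  15.] [737. 191.  26.] 156
```

View pics/wrist1.png

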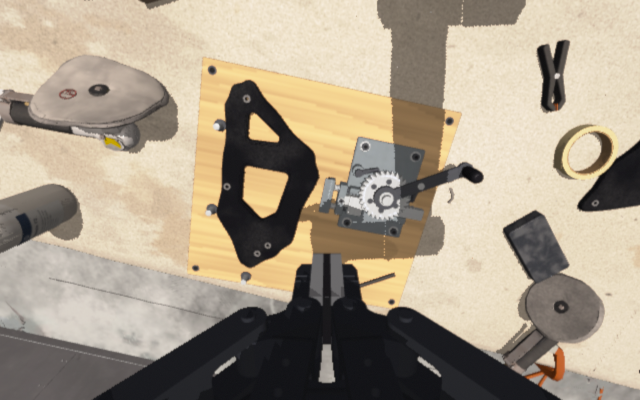

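The wrist view shows the pins at (219,125), (210,209) and (246,276). The large window is around (266,192), the wheel at (383,196), the grip end at (472,174) and the jaw at (328,196).

```bash
cat >> h.py <<'E'
def ray(K,T,px,z):
    Ti=np.linalg.inv(T); px=np.atleast_2d(np.array(px,float))
    r=np.stack([(px[:,0]-K[0,2])/K[0,0],(px[:,1]-K[1,2])/K[1,1],np.ones(len(px))],1)@Ti[:3,:3].T
    return Ti[:3,3]+r*((z-Ti[2,3])/r[:,2])[:,None]
E
python3 - <<'E'
from h import *
Z=np.load("pics/wrist1.npz"); im,d,w,K,T=[Z[k] for k in ("im","d","w","K","T")]
hsv=cv2.cvtColor(im,cv2.COLOR_RGB2HSV)
cor=ray(K,T,[(204,58),(461,112),(400,306),(188,273)],18)[:,:2]; print("corners",np.round(cor))
# Procrustes for the board: corners near-right, near-left, far-left, far-right + pins
mod=np.array([(-210,-225),(-210,225),(210,225),(210,-225)],float)
pins=ray(K,T,[(216,124.5),(208,208)],42)[:,:2]; endp=ray(K,T,[(245,277)],42)[:,:2]; print("pins",np.round(pins),np.round(endp))
def fit(A,B):
    a,b=A.mean(0),B.mean(0); U,S,V=np.linalg.svd((A-a).T@(B-b)); R=(V.T@U.T); return np.arctan2(R[1,0],R[0,0]),b-R@a
use=[0,1,3]
th,t=fit(mod[use],cor[use]); print("corner fit",th,t)
pm=np.array([(-105,-185),(55,-185),(190,-104)],float)
th2,t2=fit(np.vstack([mod[use],pm]),np.vstack([cor[use],pins,endp])); print("all",th2,t2)
R=lambda a:np.array([[np.cos(a),-np.sin(a)],[np.sin(a),np.cos(a)]])
print("resid",np.round((np.vstack([cor[use],pins,endp])-t2)@R(th2)-np.vstack([mod[use],pm]),1))
# window: wood inside bracket
rp=(im[150:230,235:300].max(-1)>90).astype(np.uint8)
n,l,st,c=cv2.connectedComponentsWithStats(rp)
k=l[192-150,266-235]; m=(l==k).astype(np.uint8); ct=max(cv2.findContours(m,0,2)[0],key=len)
print(st[k]); ap=cv2.approxPolyDP(ct,4,True)[:,0]+[235,150]; wp=ray(K,T,ap,32)[:,:2]
print("window",ap.tolist(),np.round(wp).tolist()); 
b=(wp-t2)@R(th2); print("in board",np.round(b).tolist())
wc=np.array([(35,60),(10,72),(-58,22),(-5,-25)]); print("home corners",np.round(wc@R(-.843).T+[0,-120]).tolist())
gp=ray(K,T,[(473,174)],121)[0]; pv=ray(K,T,[(385,197)],60)[0]; print("grip",gp,"pivot?",pv)
for px in [(385,197),(473,174),(328,196),(440,180)]: print(px,np.round(w[px[1],px[0]]), np.round((w[px[1],px[0]][:2]-t2)@R(th2)))
big=cv2.resize(im[50:310,170:500],None,fx=2.4,fy=2.3,interpolation=cv2.INTER_CUBIC); cv2.imwrite("pics/crop1.png",big[...,::-1])
E
```

```text
corners [[ 424. -225.]
 [ 382.  218.]
 [ 791.  259.]
 [ 838. -189.]]
pins [[ 520. -180.]
 [ 673. -168.]] [[798. -72.]]
corner fit 0.09106610042825289 [610.97691176  15.73551277]
all 0.08830962989498062 [607.16859102  14.44422086]
resid [[ 6.1  2.7]
 [ 4.  -2.7]
 [ 2.2  2.3]
 [ 0.7 -1.2]
 [-5.4 -2.1]
 [-7.7  1. ]]
[   7   16   47   52 1757]
window [[246, 166], [242, 198], [265, 217], [276, 211], [288, 176]] [[579.0, -119.0], [640.0, -113.0], [665.0, -64.0], [648.0, -47.0], [575.0, -42.0]]
in board [[-40.0, -130.0], [22.0, -130.0], [51.0, -83.0], [35.0, -64.0], [-37.0, -53.0]]
home corners [[68.0, -106.0], [60.0, -80.0], [-22.0, -62.0], [-22.0, -133.0]]
grip [465.45495984 232.18284879 121.        ] pivot? [555.61364838 132.4819742   60.        ]
(385, 197) [549. 125.  85.] [-48. 116.]
(473, 174) [466. 234. 117.] [-121.  231.]
(328, 196) [588.  37.  43.] [-17.  25.]
(440, 180) [497. 208.  73.] [-93. 202.]
```

View pics/crop1.png

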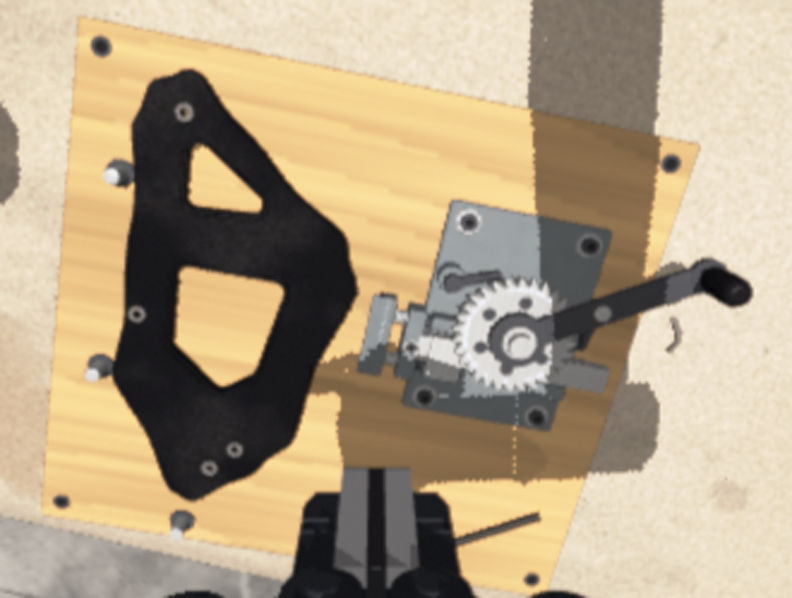

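The crop shows that the bracket's far tip stops short of the end pin. The window edges put it about 23 mm from home along the board, with no fixtures in the way of the fingers. The board pose is about (611, 14.5) with yaw 0.0885, so I'll go over the window near (614,-84).

Call:
{"method": "play_rows", "body": {"offset": [[16,-11,-45],[16,-11,-45],[16,-11,-45],[16,-11,-45],[16,-11,-45],[16,-11,-45],[16,-11,-45],[16,-9,-35],[0,0,0],[0,0,0]], "turn": [-0.05,-0.05,-0.05,-0.05,0,0,0,0,0,0]}}

```text
clock: 4.1
position: [613.6, -94.5, 113.3]
ee_rot: [0.682, 0.732, 0.007, 0.006]
contact_force: [-0.3, -0.0, 0.3]
gripper_width: 0.2
```

```bash
python3 - <<'E'
from h import *
s=arm.read_state(); print(s["position"],s["ee_rot"],s["contact_force"])
n="wrist"; im,d=eyes.get_image(n); cv2.imwrite(f"pics/{n}2.png",im[...,::-1])
E
```

```text
[613.55544632 -94.45284986 113.26944429] [0.6815489  0.73171826 0.00689336 0.00565423] [-0.3050958  -0.01089432  0.28173452]
```

View pics/wrist2.png

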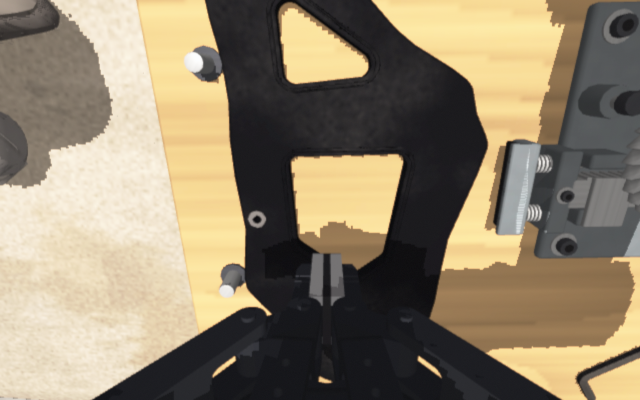

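The window is clearly visible, with corners near (291,155), (406,153), (386,258) and (298,240), and the fingertips at (326,258). I'll compute where the TCP lands.

```bash
python3 - <<'E'
from h import *
p=arm.read_state()["position"]; K,T=P("wrist")
print(proj("wrist",p),proj("wrist",[p[0],p[1],32]))
w=ray(K,T,[(291,155),(406,153),(386,258),(298,240)],32)[:,:2]; print(np.round(w))
a=.0885; R=np.array([[np.cos(a),-np.sin(a)],[np.sin(a),np.cos(a)]]); print(np.round((w-[611,14.5])@R,1), np.round((p[:2]-[611,14.5])@R,1))
print("pins",np.round((ray(K,T,[(193,62),(227,291)],42)[:,:2]-[611,14.5])@R,1))
print("jaw face top",np.round((ray(K,T,[(511,145),(498,231)],45)[:,:2]-[611,14.5])@R,1))
E
```

```text
[324.64480012 267.3645872 ] [324.99601908 207.48902651]
[[ 576. -120.]
 [ 570.  -42.]
 [ 651.  -45.]
 [ 641. -113.]]
[[ -46.3 -130.8]
 [ -46.2  -52.6]
 [  34.8  -62.7]
 [  18.2 -129.1]] [  -7.5 -108.4]
pins [[-105.3 -184.7]
 [  55.2 -184. ]]
jaw face top [[-52.9  10.7]
 [  7.3  12.1]]
```

The pins match the board model within 1 mm. Now I lower the fingers into the window.

Call:
{"method": "play_rows", "body": {"offset": [[0,6,-40],[0,2,-35],[0,0,-12],[0,0,0],[0,0,0]], "turn": [0.0,0,0,0,0]}}

```text
clock: 4.65
position: [619.7, -84.6, 37.7]
ee_rot: [0.68, 0.733, 0.015, 0.014]
contact_force: [0.4, -0.5, 0.3]
gripper_width: -0.1
```

Call:
{"method": "play_rows", "body": {"offset": [[-2,-3,-8],[-1,-2,-6],[0,0,0]], "turn": [0,0,0]}}

```text
clock: 4.95
position: [619.4, -89.8, 28.0]
ee_rot: [0.68, 0.733, 0.019, 0.017]
contact_force: [-0.1, -0.5, 0.2]
gripper_width: 0.1
```

Call:
{"method": "play_rows", "body": {"offset": [[4,0,-4],[6,0.5,-1],[6,0.5,0],[6,0.5,0],[0,0,0]], "turn": [0,0,0,0,0]}}

```text
clock: 5.45
position: [644.6, -88.5, 23.4]
ee_rot: [0.68, 0.733, 0.019, 0.018]
contact_force: [-0.5, -0.1, -0.2]
gripper_width: -0.2
```

Call:
{"method": "play_rows", "body": {"offset": [[4,0.5,0],[4,0.5,0],[4,0.5,0],[0,0,0]], "turn": [0,0,0,0]}}

```text
clock: 5.85
position: [653.8, -87.0, 22.2]
ee_rot: [0.68, 0.733, 0.016, 0.015]
contact_force: [-0.5, -0.4, 1.4]
gripper_width: -0.0
```

Call:
{"method": "play_rows", "body": {"offset": [[4,0.5,1],[4,0.5,1],[4,0.5,0],[4,0.5,0]], "turn": [0,0,0,0]}}

```text
clock: 6.25
position: [668.9, -85.0, 23.4]
ee_rot: [0.681, 0.732, 0.015, 0.013]
contact_force: [-3.2, 0.5, 1.6]
gripper_width: -0.1
```

```bash
cat > look.py <<'E'
from h import *
import sys
a=.0885; R=np.array([[np.cos(a),-np.sin(a)],[np.sin(a),np.cos(a)]])
B=lambda w:np.round((np.asarray(w)[...,:2]-[611,14.5])@R,1)
if __name__=="__main__":
    s=arm.read_state(); print(s["position"],B(s["position"]),np.round(s["contact_force"],1))
    im,d=eyes.get_image("wrist"); K,T=P("wrist"); np.savez("pics/last.npz",im=im,d=d,K=K,T=T); cv2.imwrite(sys.argv[1],im[...,::-1])
E
python3 look.py pics/w3.png
```

```text
[668.94500477 -85.04997863  23.42902013] [  48.9 -104.3] [-3.2  0.5  1.6]
```

View pics/w3.png

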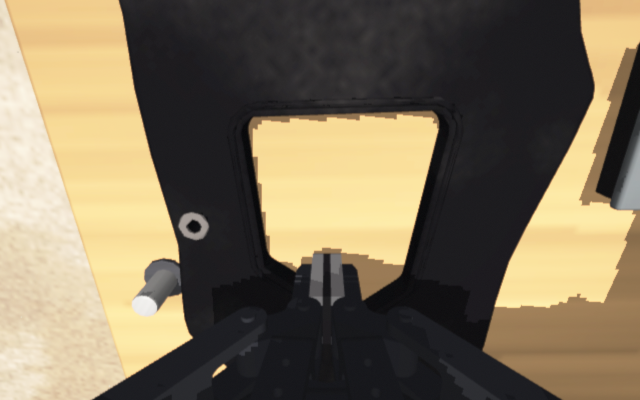

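The fingers are in the window, pressing on its far wall. The near window edge runs from about (240,107) to (456,105).

```bash
python3 - <<'E'
from look import *
Z=np.load("pics/last.npz"); K,T=Z["K"],Z["T"]
print(B(ray(K,T,[(242,113),(455,110),(268,262),(410,272)],32)), "pin",B(ray(K,T,[(145,306)],42)))
E
```

```text
[[ -25.4 -134.8]
 [ -25.3  -52.8]
 [  41.2 -130.1]
 [  47.7  -64.5]] pin [[  57.1 -185.1]]
```

Call:
{"method": "play_rows", "body": {"offset": [[4,0.5,0],[4,0.5,0],[3,0.5,0]], "turn": [0,0,0]}}

```text
clock: 6.6
position: [673.5, -83.7, 22.5]
ee_rot: [0.681, 0.732, 0.008, 0.006]
contact_force: [-9.3, 0.1, 5.0]
gripper_width: -0.1
```

Call:
{"method": "play_rows", "body": {"offset": [[4,0.5,0],[4,0.5,0],[4,0.5,0]], "turn": [0,0,0]}}

```text
clock: 6.9
position: [674.0, -82.5, 21.9]
ee_rot: [0.682, 0.731, -0.001, -0.004]
contact_force: [-11.3, 0.1, 6.9]
gripper_width: 0.0
```

```bash
python3 look.py pics/w4.png; python3 - <<'E'
from look import *
im=np.load("pics/last.npz")["im"]; g=im.max(-1); K,T=P("wrist")
# near window edge: first bright->dark transition upward from row 200
for c in (280,320,360,400):
    r=200
    while g[r,c]>75: r-=1
    print(c,r,B(ray(K,T,[(c,r)],18)),B(ray(K,T,[(c,r)],32)))
E
```

```text
[673.98837364 -82.47874092  21.89014026] [  54.2 -102.2] [-11.3   0.1   6.9]
280 109 [[ -21.2 -119.7]] [[ -21.9 -117.8]]
320 107 [[ -21.6 -102.4]] [[ -22.4 -102.2]]
360 106 [[-21.7 -85.3]] [[-22.4 -86.7]]
400 104 [[-22.2 -68.1]] [[-22.8 -71.1]]
```

The push stalls with 11 N, and the near window edge is at x = -22 in the board frame, which is its home value. So the bracket is against the end pin. I back off, lift, and go over to the grip at about (466,233).

Call:
{"method": "play_rows", "body": {"offset": [[-8,-1,0],[-8,-1,3],[0,0,30],[0,0,45],[0,0,45],[0,0,45],[-20,25,20],[-25,40,0],[-25,40,0],[-25,40,0]], "turn": [0,0,0,0,0,0,-0.1,-0.12,-0.12,-0.12]}}

```text
clock: 7.95
position: [570.5, 60.2, 223.4]
ee_rot: [0.838, 0.546, 0.013, 0.008]
contact_force: [0.6, 0.7, 1.3]
gripper_width: -0.0
```

Call:
{"method": "play_rows", "body": {"offset": [[-25,40,0],[-25,40,0],[-25,40,0],[-20,40,0],[0,0,0]], "turn": [-0.12,-0.12,-0.12,-0.12,0], "grip": 0}}

```text
clock: 8.45
position: [494.3, 204.1, 228.8]
ee_rot: [0.935, 0.354, 0.015, -0.013]
contact_force: [0.4, -0.4, 0.2]
gripper_width: 42.7
```

```bash
python3 look.py pics/w5.png; python3 - <<'E'
from look import *
print(arm.read_state()["ee_rot"],arm.read_state()["gripper_width"])
for q in ("grip","pivot","jaw"):
    print(q,[(round(r["score"],2),np.round(r["bbox"])) for r in find_in("wrist",q)[:2]])
print("grip expected px",proj("wrist",[466,233,121]))
E
```

```text
[494.32383536 204.12644883 228.76358126] [-99.5 199.2] [ 0.4 -0.4  0.2]
[ 0.93521313  0.35358201  0.01423995 -0.01238454] 42.443894555628404
grip [(0.93, array([322., 206.,  50., 172.]))]
pivot [(0.97, array([314., 232., 184., 224.]))]
jaw [(0.8, array([295., 329.,  42.,  32.])), (0.31, array([462., 295.,  14.,  38.]))]
grip expected px [321.0658724  147.09595725]
```

View pics/w5.png

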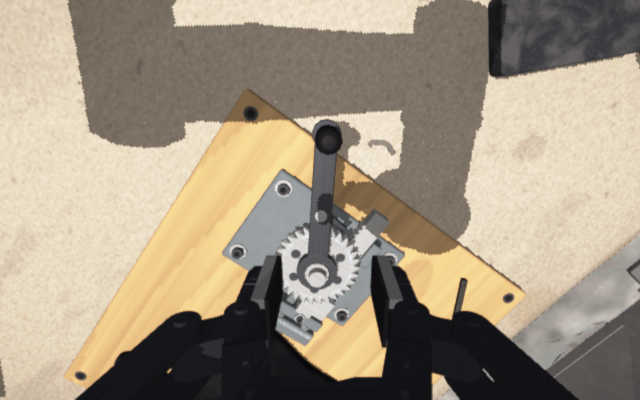

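The picture shows the grip top at (328,138) and the pivot nut at (318,273).

```bash
python3 - <<'E'
from look import *
Z=np.load("pics/last.npz"); K,T=Z["K"],Z["T"]; d=Z["d"]; w=cloud("wrist",d)
print("depth grip,nut",w[138,328],w[273,318],w[215,322])
g=ray(K,T,[(328,138)],121)[0,:2]; 
for h in (80,85,88):
    p=ray(K,T,[(318,273)],h)[0,:2]; v=B(g)-B(p); v=v.ravel(); print(h,g,p,B(g),B(p),np.hypot(*v),"lever",np.radians(135)-np.arctan2(v[1],v[0]))
E
```

```text
depth grip,nut [465.529487   241.51922218 120.45686192] [549.05332956 133.41581699  84.48064996] [515.0132162  178.97832342  73.51003814]
80 [465.81348255 243.88028115] [551.90784659 133.7551193 ] [-124.3  241.3] [-48.3 124. ] 139.7687017897784 lever 0.2104926478068485
85 [465.81348255 243.88028115] [549.92843954 135.95263818] [-124.3  241.3] [-50.1 126.4] 136.7759116218934 lever 0.2119960229938096
88 [465.81348255 243.88028115] [548.74079531 137.27114951] [-124.3  241.3] [-51.2 127.8] 135.0031851476105 lever 0.21321507425894293
```

Call:
{"method": "play_rows", "body": {"offset": [[-14,18,-20],[-13,17,-20],[0,0,0]], "turn": [0,0,0]}}

```text
clock: 8.95
position: [479.0, 220.2, 186.3]
ee_rot: [0.933, 0.36, 0.01, -0.024]
contact_force: [-0.4, 0.4, -0.4]
gripper_width: 43.0
```

Call:
{"method": "play_rows", "body": {"offset": [[-10,15,0],[-6,10,0],[0,0,-3],[0,0,0]], "turn": [0,0,0,0]}}

```text
clock: 9.35
position: [472.1, 236.7, 184.6]
ee_rot: [0.93, 0.366, 0.009, -0.033]
contact_force: [0.3, -0.1, -0.1]
gripper_width: 42.6
```

Call:
{"method": "play_rows", "body": {"offset": [[-4,3,-25],[-3,2,-40],[0,0,-28],[0,0,0],[0,0,0]], "turn": [0,0,0,0,0]}}

```text
clock: 9.85
position: [468.8, 242.6, 93.7]
ee_rot: [0.929, 0.367, 0.015, -0.034]
contact_force: [0.4, 0.1, -0.2]
gripper_width: 42.4
```

```bash
python3 look.py pics/w6.png
```

```text
[468.82856444 242.64912899  93.70938039] [-121.5  239.8] [ 0.4  0.1 -0.2]
```

View pics/w6.png

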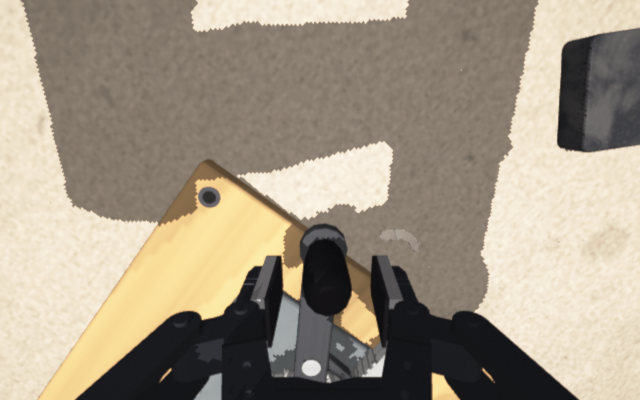

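The grip sits centred between the open fingers, at about (325,275) with the pads at 270 and 382. I lower a little and start the first working stroke.

Call:
{"method": "play_rows", "body": {"offset": [[0,0,-9],[8.5,5.5,0],[8.5,5,0],[9,5,0],[9,4.5,0],[9,4,0],[0,0,0]], "turn": [0,-0.07,-0.07,-0.07,-0.07,-0.07,0]}}

```text
clock: 10.6
position: [544.7, 226.1, 77.6]
ee_rot: [0.968, 0.233, 0.022, -0.091]
contact_force: [0.2, -0.2, 0.0]
gripper_width: 42.6
```

```bash
python3 look.py pics/w7.png; python3 -c "
from h import *
s=arm.read_state(); print(np.round(s['joints'],3),np.round(s['joint_vel'],3),np.round(s['wrist_torque'],2))"
```

```text
[544.73169474 226.08760374  77.59048115] [-47.3 216.6] [ 0.2 -0.2  0. ]
[ 0.581  0.455 -0.242 -0.223 -0.783 -3.096] [ 0.026 -0.014 -0.023  0.006 -0.001 -0.001] [-0.36  0.04  0.03]
```

View pics/w7.png

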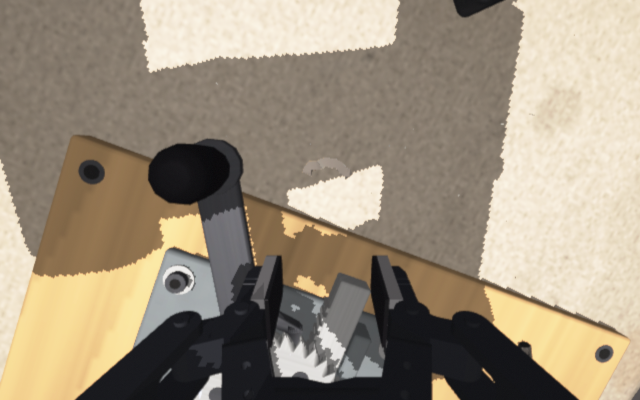

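Joint 6 reached its limit (-3.1), so the tool twisted and slipped inside the grip, without force on anything. The grip is now at about (190,170). I'll lift and take the half-turned grasp (+π), which puts joint 6 near 0.

Call:
{"method": "play_rows", "body": {"offset": [[0,0,30],[0,0,40],[0,0,40],[0,0,20],[0,0,0],[0,0,0],[0,0,0],[0,0,0],[0,0,0],[0,0,0],[0,0,0],[0,0,0]], "turn": [0,0.05,0.15,0.15,0.15,0.15,0.15,0.15,0.15,0.15,0.15,0.15]}}

```text
clock: 11.85
position: [537.4, 227.1, 221.9]
ee_rot: [0.522, 0.848, -0.043, -0.079]
contact_force: [-1.0, 0.1, 0.7]
gripper_width: 43.0
```

Call:
{"method": "play_rows", "body": {"offset": [[-10,0,0],[-10,0,0],[-10,0,0],[-10,0,0],[-10,0,0],[0,0,0],[0,0,0],[0,0,0],[0,0,0],[0,0,0],[0,0,0],[0,0,0]], "turn": [0.15,0.15,0.15,0.15,0.15,0.15,0.15,0.15,0.15,0.15,0.15,0.0]}}

```text
clock: 13.05
position: [478.1, 232.4, 229.1]
ee_rot: [-0.27, 0.959, -0.085, -0.019]
contact_force: [0.2, 0.5, 0.4]
gripper_width: 42.8
```

```bash
cat > st.py <<'E'
from look import *
s=arm.read_state(); q=s["ee_rot"]; from scipy.spatial.transform import Rotation as Ro
M=Ro.from_quat(q).as_matrix(); print(s["clock"],np.round(s["position"],1),"B",B(s["position"]),"toolx deg",round(float(np.degrees(np.arctan2(M[1,0],M[0,0]))),1),"z",np.round(M[:,2],3),"j",np.round(s["joints"],2),"F",np.round(s["contact_force"],1))
E
python3 st.py; python3 look.py pics/w8.png
```

```text
13.05 [478.1 232.4 229.1] B [-113.2  228.8] toolx deg -148.9 z [ 0.01  -0.173 -0.985] j [ 0.83  0.27 -0.23  0.13 -1.2  -0.34] F [0.2 0.5 0.4]
[478.06447649 232.39813921 229.05215944] [-113.2  228.8] [0.2 0.5 0.4]
```

View pics/w8.png

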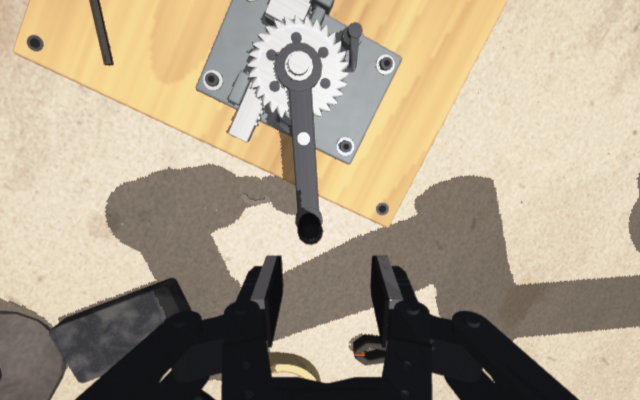

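The wrist picture (now seen from behind) has the grip top at about (311,228) and the pivot nut at (299,65).

```bash
python3 - <<'E'
from look import *
Z=np.load("pics/last.npz"); K,T,d=Z["K"],Z["T"],Z["d"]; w=cloud("wrist",d)
m=(w[...,2]>112)&(w[...,2]<124); m[:210]=0; m[250:]=0; m[:,:295]=0; m[:,330:]=0
print("top pts",m.sum(),np.round(np.nanmean(w[m],0),1))
g=ray(K,T,[(311,230)],121)[0,:2]
p=ray(K,T,[(299,65)],85)[0,:2]; v=(B(g)-B(p)).ravel(); print(g,p,np.hypot(*v),np.radians(135)-np.arctan2(v[1],v[0]))
tp=silhouettes("wrist","grip")
print(w[65,299],w[138,303])
E
```

```text
top pts 505 [476.1 246.2 119.8]
[476.43186051 244.05739299] [552.25674988 132.51061667] 134.96999666592572 0.2770043229420267
[552.0419607  132.88535569  87.07069112] [518.72255188 183.14418682  74.06003915]
```

Call:
{"method": "play_rows", "body": {"offset": [[-2,6,-20],[-1,5,-40],[0,0,-40],[0,0,-20],[0,0,0]], "turn": [0,0,0,0,0]}}

```text
clock: 13.65
position: [477.1, 245.8, 108.6]
ee_rot: [-0.262, 0.961, -0.082, -0.015]
contact_force: [0.4, 0.6, 0.2]
gripper_width: 42.3
```

```bash
python3 st.py
```

```text
13.65 [477.1 245.8 108.6] B [-112.9  242.2] toolx deg -149.8 z [ 0.015 -0.166 -0.986] j [ 0.85  0.4  -0.39  0.15 -0.91 -0.42] F [0.4 0.6 0.2]
```

Call:
{"method": "play_rows", "body": {"offset": [[0,-2,-12],[0,-1,-12],[-9,-7,0],[-9,-7,0],[-9,-8,0],[-8,-9,0],[-8,-9,0],[-7,-10,0]], "turn": [0,0,0,0.07,0.08,0.08,0.08,0.08]}}

```text
clock: 14.45
position: [429.0, 194.1, 88.6]
ee_rot: [-0.448, 0.89, -0.079, 0.009]
contact_force: [1.2, 0.5, -0.5]
gripper_width: 42.6
```

```bash
cat >> st.py <<'E'
pv=np.array([552,131]); v=s["position"][:2]-pv; r=np.hypot(*v); ps=np.arctan2(v[1],v[0]); ph=np.radians(140.07)-ps; tg=np.array([np.sin(ps),-np.cos(ps)])
print("r",round(r,1),"phi_tcp",round(ph,3),"tan",np.round(tg,3),"Ftan",round(s["contact_force"][:2]@tg,1),"Frad",round(s["contact_force"][:2]@v/r,1),"tool-vs-tan deg",round(float(np.degrees(np.arctan2(M[1,0],M[0,0])+np.pi-np.arctan2(tg[1],tg[0])))%360,1))
E
python3 st.py
```

```text
14.45 [429.  194.1  88.6] B [-165.5  195. ] toolx deg -126.8 z [ 0.088 -0.133 -0.987] j [ 0.87  0.29 -0.66  0.24 -0.68 -0.13] F [ 1.2  0.5 -0.5]
r 138.3 phi_tcp -0.223 tan [0.457 0.89 ] Ftan 1.0 Frad -0.8 tool-vs-tan deg 350.4
```

Call:
{"method": "play_rows", "body": {"offset": [[-4.5,-10,-2],[-3.5,-10,-1],[-2.5,-11,0],[-1.5,-11,0],[-0.5,-9,0]], "turn": [0.12,0.12,0.12,0.12,0.08]}}

```text
clock: 14.95
position: [415.3, 142.3, 90.5]
ee_rot: [-0.686, 0.723, -0.071, 0.039]
contact_force: [-0.2, 0.6, -0.5]
gripper_width: 42.7
```

```bash
python3 st.py
```

```text
14.95 [415.3 142.3  90.5] B [-183.6  144.6] toolx deg -93.2 z [ 0.154 -0.05  -0.987] j [ 0.79  0.19 -0.82  0.3  -0.51  0.47] F [-0.2  0.6 -0.5]
r 137.1 phi_tcp -0.614 tan [0.082 0.997] Ftan 0.6 Frad 0.3 tool-vs-tan deg 1.5
```

Call:
{"method": "play_rows", "body": {"offset": [[1,12,-2],[2,12,-1],[3,12,-1],[4,11,0],[5,11,0],[6,10,0],[7,10,0],[8,9,0]], "turn": [-0.06,-0.08,-0.09,-0.09,-0.09,-0.09,-0.09,-0.09]}}

```text
clock: 15.75
position: [444.7, 221.3, 91.7]
ee_rot: [-0.388, 0.918, -0.082, 0.011]
contact_force: [-0.7, -1.1, -1.2]
gripper_width: 42.4
```

```bash
python3 st.py
```

```text
15.75 [444.7 221.3  91.7] B [-147.4  220.7] toolx deg -134.3 z [ 0.084 -0.141 -0.986] j [ 0.88  0.33 -0.58  0.23 -0.73 -0.26] F [-0.7 -1.1 -1.2]
r 140.2 phi_tcp 0.003 tan [0.644 0.765] Ftan -1.3 Frad -0.2 tool-vs-tan deg 355.8
```

Call:
{"method": "play_rows", "body": {"offset": [[8,9,-3],[9,8,-2],[9,7,0],[10,6,0],[10,5.5,0],[11,5,0],[10,4,0]], "turn": [-0.07,-0.08,-0.08,-0.09,-0.09,-0.09,-0.08]}}

```text
clock: 16.45
position: [505.0, 260.9, 89.3]
ee_rot: [-0.094, 0.992, -0.082, -0.019]
contact_force: [-1.4, -0.3, -0.7]
gripper_width: 42.6
```

```bash
python3 st.py
```

```text
16.45 [505.  260.9  89.3] B [-83.8 254.8] toolx deg -169.4 z [-0.022 -0.167 -0.986] j [ 0.81  0.48 -0.29  0.12 -0.94 -0.7 ] F [-1.4 -0.3 -0.7]
r 138.1 phi_tcp 0.527 tan [0.94 0.34] Ftan -1.4 Frad 0.2 tool-vs-tan deg 350.7
```

Call:
{"method": "play_rows", "body": {"offset": [[8,2.5,-2],[7,2,0],[3,0.5,0]], "turn": [-0.03,-0.04,0]}}

```text
clock: 16.75
position: [523.0, 265.9, 88.3]
ee_rot: [-0.056, 0.995, -0.081, -0.022]
contact_force: [-2.3, 1.3, -0.0]
gripper_width: 42.8
```

```bash
python3 st.py
```

```text
16.75 [523.  265.9  88.3] B [-65.5 258.2] toolx deg -173.8 z [-0.035 -0.163 -0.986] j [ 0.79  0.51 -0.23  0.11 -0.97 -0.75] F [-2.3  1.3 -0. ]
r 138.0 phi_tcp 0.662 tan [0.978 0.21 ] Ftan -1.9 Frad 1.8 tool-vs-tan deg 354.1
```

Call:
{"method": "play_rows", "body": {"offset": [[-12,-3,0],[-11.5,-4,0],[-11,-5,0],[-10.5,-6,0],[-10,-7,0],[-9,-8,0],[-8.5,-8.5,0],[-7.5,-9.5,0],[-7,-10,0],[-6,-10.5,0]], "turn": [0.06,0.08,0.09,0.09,0.09,0.09,0.09,0.09,0.09,0.09]}}

```text
clock: 17.75
position: [434.2, 197.3, 93.4]
ee_rot: [-0.487, 0.87, -0.076, 0.026]
contact_force: [-0.3, -0.5, -0.1]
gripper_width: 42.9
```

```bash
python3 st.py
```

```text
17.75 [434.2 197.3  93.4] B [-160.   197.7] toolx deg -121.6 z [ 0.119 -0.107 -0.987] j [ 0.86  0.27 -0.67  0.27 -0.65 -0.06] F [-0.3 -0.5 -0.1]
r 135.2 phi_tcp -0.184 tan [0.49  0.872] Ftan -0.6 Frad -0.0 tool-vs-tan deg 357.8
```

Call:
{"method": "play_rows", "body": {"offset": [[-7,-9.5,-4],[-5,-10,-2],[-4,-11,-1],[-3,-11,0],[-2,-11,0],[-1,-8,0]], "turn": [0.08,0.09,0.09,0.09,0.08,0.04]}}

```text
clock: 18.35
position: [413.9, 137.8, 91.1]
ee_rot: [-0.688, 0.721, -0.066, 0.052]
contact_force: [-0.4, 1.1, 0.1]
gripper_width: 42.8
```

```bash
python3 st.py; cat > gr.py <<'E'
from look import *
im,d=eyes.get_image("wrist"); w=cloud("wrist",d)
for q in ("grip",):
    for r in silhouettes("wrist",q)[:2]:
        m=r["mask"]; p=w[m]; p=p[p[:,2]>110]; print(q,round(r["score"],2),np.round(r["bbox"]),len(p),np.round(np.nanmedian(p,0),1))
E
python3 gr.py
```

```text
18.35 [413.9 137.8  91.1] B [-185.4  140.3] toolx deg -92.8 z [ 0.167 -0.023 -0.986] j [ 0.78  0.17 -0.84  0.3  -0.47  0.49] F [-0.4  1.1  0.1]
r 138.3 phi_tcp -0.647 tan [0.05  0.999] Ftan 1.1 Frad 0.4 tool-vs-tan deg 0.1
grip 0.77 [316. 157.  97. 314.] 2054 [417.4 147.5 120.4]
```

Call:
{"method": "play_rows", "body": {"offset": [[1,12,-2],[2,12,-1],[3,12,-1],[4,11,0],[5,11,0]], "turn": [-0.06,-0.08,-0.09,-0.09,-0.09]}}

```text
clock: 18.95
position: [428.8, 195.5, 88.5]
ee_rot: [-0.516, 0.852, -0.078, 0.037]
contact_force: [1.0, -2.3, 1.0]
gripper_width: 42.6
```

```bash
python3 st.py
```

```text
18.95 [428.8 195.5  88.5] B [-165.5  196.4] toolx deg -117.7 z [ 0.143 -0.094 -0.985] j [ 0.87  0.26 -0.72  0.31 -0.59 -0.04] F [ 1.  -2.3  1. ]
r 139.1 phi_tcp -0.214 tan [0.464 0.886] Ftan -1.6 Frad -1.9 tool-vs-tan deg 359.9
```

Call:
{"method": "play_rows", "body": {"offset": [[6,10,0],[7,10,0],[8,9,0]], "turn": [-0.08,-0.08,-0.08]}}

```text
clock: 19.25
position: [448.9, 224.6, 88.3]
ee_rot: [-0.405, 0.91, -0.084, 0.025]
contact_force: [-1.1, -1.2, 0.9]
gripper_width: 43.0
```

```bash
python3 st.py
```

```text
19.25 [448.9 224.6  88.3] B [-142.9  223.6] toolx deg -132.2 z [ 0.112 -0.132 -0.985] j [ 0.88  0.33 -0.61  0.27 -0.69 -0.26] F [-1.1 -1.2  0.9]
r 139.2 phi_tcp 0.04 tan [0.672 0.74 ] Ftan -1.6 Frad 0.0 tool-vs-tan deg 0.1
```

Still free. I continue with smaller steps.

Call:
{"method": "play_rows", "body": {"offset": [[8,8,0],[9,8,0],[9,7,0],[8,5,0]], "turn": [-0.07,-0.08,-0.08,-0.07]}}

```text
clock: 19.65
position: [480.4, 250.1, 87.8]
ee_rot: [-0.256, 0.962, -0.092, 0.005]
contact_force: [-4.9, -3.3, 4.7]
gripper_width: 42.8
```

```bash
python3 st.py
```

```text
19.65 [480.4 250.1  87.8] B [-109.2  246.2] toolx deg -150.4 z [ 0.057 -0.174 -0.983] j [ 0.86  0.42 -0.44  0.22 -0.82 -0.5 ] F [-4.9 -3.3  4.7]
r 138.9 phi_tcp 0.333 tan [0.857 0.515] Ftan -5.9 Frad -0.3 tool-vs-tan deg 358.6
```

Call:
{"method": "play_rows", "body": {"offset": [[8,4,0],[8,4,0],[8,3,0]], "turn": [-0.07,-0.08,-0.07]}}

```text
clock: 19.95
position: [499.7, 257.7, 87.4]
ee_rot: [-0.143, 0.985, -0.097, -0.012]
contact_force: [-8.2, 0.1, 4.9]
gripper_width: 42.5
```

```bash
python3 st.py
```

```text
19.95 [499.7 257.7  87.4] B [-89.4 252.1] toolx deg -163.8 z [ 0.003 -0.195 -0.981] j [ 0.83  0.47 -0.33  0.17 -0.92 -0.66] F [-8.2  0.1  4.9]
r 137.1 phi_tcp 0.482 tan [0.924 0.382] Ftan -7.6 Frad 3.2 tool-vs-tan deg 353.8
```

The lever is stiffening: 7.6 N, so about 60 N at the jaw. I need a little more margin for a notch of fall-back.

Call:
{"method": "play_rows", "body": {"offset": [[6,2.5,0],[6,2,0]], "turn": [-0.06,-0.06]}}

```text
clock: 20.15
position: [507.4, 259.1, 87.1]
ee_rot: [-0.079, 0.991, -0.101, -0.024]
contact_force: [-8.7, -2.4, 5.5]
gripper_width: 42.8
```

```bash
python3 st.py
```

```text
20.15 [507.4 259.1  87.1] B [-81.5 252.8] toolx deg -171.2 z [-0.032 -0.204 -0.978] j [ 0.82  0.5  -0.28  0.14 -0.97 -0.75] F [-8.7 -2.4  5.5]
r 135.7 phi_tcp 0.539 tan [0.944 0.329] Ftan -9.0 Frad 0.6 tool-vs-tan deg 349.6
```

Call:
{"method": "play_rows", "body": {"offset": [[6,2.5,0],[6,2.5,0]], "turn": [0,0]}}

```text
clock: 20.35
position: [514.7, 262.4, 86.9]
ee_rot: [-0.076, 0.991, -0.104, -0.03]
contact_force: [-8.9, -0.1, 4.1]
gripper_width: 42.5
```

```bash
python3 st.py; python3 gr.py
```

```text
20.35 [514.7 262.4  86.9] B [-74.  255.4] toolx deg -171.6 z [-0.043 -0.211 -0.976] j [ 0.81  0.52 -0.24  0.14 -1.   -0.74] F [-8.9 -0.1  4.1]
r 136.5 phi_tcp 0.597 tan [0.962 0.273] Ftan -8.6 Frad 2.3 tool-vs-tan deg 352.5
grip 0.84 [310. 161. 132. 318.] 2202 [508.5 261.  120.4]
```

The estimate is about 75 N, with the lever near +0.55. I ease back in small steps and watch where the load passes to the holding pawl.

Call:
{"method": "play_rows", "body": {"offset": [[-6,-2,0]], "turn": [0.02]}}

```text
clock: 20.55
position: [508.5, 260.1, 86.9]
ee_rot: [-0.087, 0.99, -0.106, -0.03]
contact_force: [-2.6, -2.1, 1.8]
gripper_width: 42.9
```

```bash
python3 st.py
```

```text
20.55 [508.5 260.1  86.9] B [-80.4 253.7] toolx deg -170.5 z [-0.04  -0.215 -0.976] j [ 0.82  0.51 -0.26  0.14 -0.99 -0.73] F [-2.6 -2.1  1.8]
r 136.2 phi_tcp 0.549 tan [0.948 0.32 ] Ftan -3.1 Frad -1.2 tool-vs-tan deg 350.9
```

Call:
{"method": "play_rows", "body": {"offset": [[-5,-2,0]], "turn": [0.02]}}

```text
clock: 20.65
position: [503.2, 258.2, 86.8]
ee_rot: [-0.097, 0.989, -0.106, -0.028]
contact_force: [-0.3, -0.1, -0.4]
gripper_width: 42.9
```

```bash
python3 st.py
```

```text
20.65 [503.2 258.2  86.8] B [-85.8 252.3] toolx deg -169.2 z [-0.035 -0.215 -0.976] j [ 0.82  0.5  -0.28  0.15 -0.98 -0.72] F [-0.3 -0.1 -0.4]
r 136.2 phi_tcp 0.508 tan [0.934 0.358] Ftan -0.3 Frad 0.0 tool-vs-tan deg 349.8
```

Call:
{"method": "play_rows", "body": {"offset": [[-5,-2,0]], "turn": [0.02]}}

```text
clock: 20.75
position: [498.4, 256.7, 86.9]
ee_rot: [-0.108, 0.988, -0.106, -0.026]
contact_force: [0.4, 0.2, -0.1]
gripper_width: 42.9
```

```bash
python3 st.py; python3 gr.py
```

```text
20.75 [498.4 256.7  86.9] B [-90.8 251.2] toolx deg -167.9 z [-0.028 -0.215 -0.976] j [ 0.83  0.49 -0.3   0.15 -0.97 -0.71] F [ 0.4  0.2 -0.1]
r 136.6 phi_tcp 0.471 tan [0.92  0.392] Ftan 0.5 Frad 0.0 tool-vs-tan deg 349.0
grip 0.57 [294. 162. 136. 320.] 2200 [496.3 255.9 120.5]
```

The load passed to the pawl after falling back less than 0.1 rad (about 16 N or less), so roughly 55–65 N should remain. I lift clear and look.

Call:
{"method": "play_rows", "body": {"offset": [[0,0,15],[0,0,25],[0,0,40],[0,0,45],[10,-20,40],[20,-40,30],[20,-40,10],[0,0,0]], "turn": [0,0,0,0,0,0,0,0]}}

```text
clock: 21.65
position: [549.5, 157.6, 299.3]
ee_rot: [-0.11, 0.988, -0.106, -0.02]
contact_force: [0.2, -0.8, 0.1]
gripper_width: 42.5
```

```bash
python3 st.py; python3 look.py pics/w9.png; python3 - <<'E'
from look import *
Z=np.load("pics/last.npz"); K,T=Z["K"],Z["T"]
for x in [(-22,-133),(-22,-62),(60,-80),(68,-106)]:
    pass
a=R@np.array([0,0])
for b in [(-105,-185),(55,-185),(190,-104)]: print("pin",b,proj("wrist",np.append(R@np.array(b)+[611,14.5],42)))
E
```

```text
21.65 [549.5 157.6 299.3] B [-48.6 148. ] toolx deg -167.7 z [-0.017 -0.213 -0.977] j [ 0.65  0.3  -0.02  0.16 -1.39 -0.47] F [ 0.2 -0.8  0.1]
r 26.7 phi_tcp 0.78 tan [0.996 0.094] Ftan 0.1 Frad -0.8 tool-vs-tan deg 6.9
[549.49052212 157.61696097 299.34289603] [-48.6 148. ] [ 0.2 -0.8  0.1]
pin (-105, -185) [397.45776351 -80.38483514]
pin (55, -185) [ 257.33970038 -106.99836758]
pin (190, -104) [127.27260045 -50.21934169]
```

View pics/w9.png

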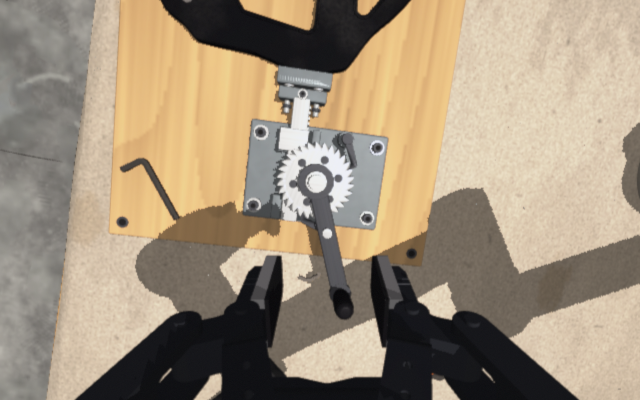

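The jaw (305,75) is on the bracket and its springs are visibly shortened. The lever and hex key look fine. I move the camera over the bracket to check its pose.

Call:
{"method": "play_rows", "body": {"offset": [[10,-40,20],[10,-40,20],[10,-40,20],[5,-20,0],[0,0,0],[0,0,0]], "turn": [0,0,0,0,0,0]}}

```text
clock: 22.3
position: [584.8, 18.8, 357.5]
ee_rot: [-0.114, 0.988, -0.106, -0.021]
contact_force: [0.5, 0.2, -0.0]
gripper_width: 42.6
```

```bash
python3 look.py pics/w10.png; python3 - <<'E'
from look import *
Z=np.load("pics/last.npz"); K,T=Z["K"],Z["T"]
for b,z in [((-105,-185),42),((55,-185),42),((190,-104),42),((-22,-133),32),((-22,-62),32),((60,-80),32),((68,-106),32)]: print(b,np.round(proj("wrist",np.append(R@np.array(b)+[611,14.5],z))))
E
```

```text
[584.80431483  18.80882074 357.53783195] [-25.7   6.6] [ 0.5  0.2 -0. ]
(-105, -185) [387.  66.]
(55, -185) [270.  47.]
(190, -104) [162.  93.]
(-22, -133) [322.  96.]
(-22, -62) [315. 147.]
(60, -80) [259. 126.]
(68, -106) [255. 106.]
```

View pics/w10.png

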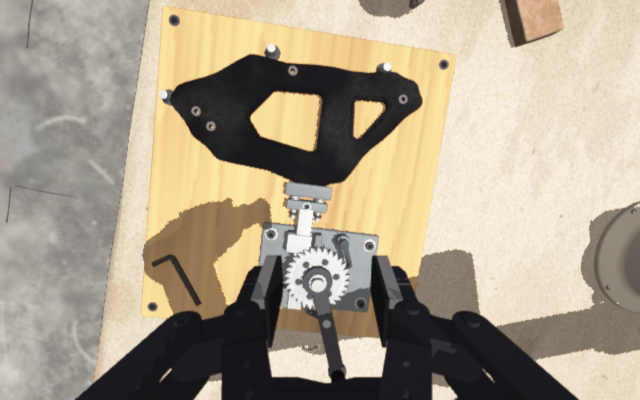

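The bracket touches all three pins (272,50), (386,67) and (165,96). Its window's near edge matches the home projection within about 2 px, and the jaw is on it. I hand in.

```bash
python3 -c "
from bench import arm
print(arm.job_done())"
```

```text
the job is handed in; nothing more can be done
None
```

The bracket is clamped against all three pins and I have handed the job in, at about 22 s on the robot's clock. The handover gave no verdict.

**What I did:**
- I dragged the bracket by its large window until it stalled against the end pin. It moved about 24 mm and the push reached 11 N.
- I caged the lever's grip between half-open fingers and ratcheted it: one part stroke, one full free stroke, and one clamping stroke.

**Last checks:**
- **Lever load:** it rose from 1.5 N free to about 9 N, which puts the jaw at roughly 70–75 N.
- **After easing off:** the holding pawl took the load within 0.1 rad. I estimate 50–65 N stays on the bracket, with the springs squeezed a little over half.
- **Final picture:** the bracket touches all three pins. The window edge is within about 2 px of its home position, and the jaw is on the bracket. The gripper was clear of everything.

**What went wrong or stays uncertain:**
- My first grasp of the lever drove joint 6 to its limit. The tool twisted and slipped off the grip, with no contact force in the reading after the move. I regrasped turned half round, and the tool kept a tilt of about 0.2 rad after that.
- The force readings scatter by about 1 N, or about 10 N at the jaw, and I did not measure the spring squeeze directly.
- I checked the bystanders only by eye. The hex key looks untouched, and I never went near the others.
- I viewed 12 pictures, two over the budget.

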